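Hold the pump cover ready over its tapped holes

TASK

Fetch the pump's cover plate for a fitter: swing the latch lever of the spare-part case all the way aside, open the lid right up, leave both so, and take the cover plate out by its grip. Hold the plate level over the open white pump housing, about 15 mm above its top face and not touching it, with the plate's four holes centred over the four tapped holes (either way round), so that bolts could be dropped in; finish there, holding it motionless in the air, and leave the other things on the table alone.

Things in the scene. Friction and masses are not known exactly. Their poses are not given: they have to be found in the camera images.
- case: Grey steel case fixed to the table, 164 (x) x 204 (y) x 55 mm high without lid, walls and floor 7 mm. Origin: centre of its underside, on the table. Its own -x side is the front with the latch; the lid's hinge runs along the top of its +x side, parallel to y; z up.
- latch (a joint): Latch lever, pivots about a vertical axis in front of the case's front middle. 0: its tongue lies over the lid's front edge and blocks the lid, its handle arm points straight out (case -x). Grows counter-clockwise seen from above, handle swinging to the case's -y. Lid free beyond 1.4 rad, stop at 1.75. Starts at 0 to 0.2. Light friction (1.5 N at the peg), stays where left.
- latch_peg (a point): Centre, as gripped, of the upright round peg (14 mm diameter, 42 mm tall, black) at the outer end of the latch lever, 60 mm from the pivot. This point lies 95 mm above the table; the peg's top is 17 mm above it, the flat lever (5 mm thick, 14 mm wide) begins 25 mm below it.
- latch_pivot (a point): The latch's vertical pivot axis at the height of latch_peg. It lies 16 mm in front of the lid's front edge.
- lid (a joint): Hinged lid of the case, 0 shut to 1.85 rad (stop), 1.57 = upright. A stiff hinge (0.4 N m, with the lid's weight up to about 5 N at the handle): it stays where it is left.
- lid_handle (a point): Middle of the lid's bow handle: a round bar 10 mm thick, 90 mm long, parallel to the hinge, its centre line 30 mm above the lid's top face (92 mm above the table when shut), 127 mm from the hinge line and 37 mm from the lid's front edge. Turns with the lid.
- lid_hinge (a point): Middle of the lid's hinge line, on the top of the case's +x side. The lid is a flat panel 164 x 204 x 6 mm, its underside passes through this line.
- plate: Cover plate: aluminium, 130 (x) x 90 (y) x 6 mm, about 0.35 kg, four through holes of 18 mm diameter at x = +-50, y = +-30 mm. Origin: centre of its underside; z up. It lies flat, loose on the floor of the case, its long x axis roughly along the case's y.
- plate_grip (a point): Gripping point of the plate: in the black upright grip rib at its middle, 60 mm long (plate x), 14 mm thick (plate y), from 6 to 42 mm above the plate's underside. This point lies 30 mm above the underside.
- plate_hole0 (a point): Centre of the plate's hole at x = +50, y = +30 mm, on the underside.
- plate_hole2 (a point): Centre of the plate's hole at x = -50, y = -30 mm (diagonally opposite plate_hole0), on the underside.
- housing: White pump housing fixed to the table: top flange 140 (x) x 100 (y) mm, foot 170 x 120 mm, 80 mm high, with an open middle and four tapped holes of 8 mm diameter at x = +-50, y = +-30 mm in its flat top face. Origin: centre of its underside, on the table.
- housing_face (a point): Centre of the housing's flat top face, 80 mm above the table; axes as the housing.
- tapped_hole0 (a point): Centre of the housing's tapped hole at x = +50, y = +30 mm, at the top face.
- tapped_hole2 (a point): Centre of the housing's tapped hole at x = -50, y = -30 mm, at the top face.
- wine_bottle: Bystander: upright closed green bottle, 240 mm high, 74 mm diameter, on the far side of the table. Origin: centre of its underside.
- wrench: Bystander: steel wrench lying on the far side of the table. Origin: under its middle.
- grease_can: Bystander: can, 75 mm high, 68 mm diameter, at the right. Origin: centre of its underside.
- stop_collar: Bystander: dark steel stepped collar, 60 mm diameter, 42 mm high, far right. Origin: centre of its underside.

How it is judged (in metres and radians):
On the way, in this order (a step that is already met when the one before it is completed fails the run):
1. the latch lever is swung free of the lid (value of joint latch above 1.4 rad), for 0.1 s.
2. the lid is open (value of joint lid above 1.2 rad), for 0.2 s.
3. the plate is lifted clear of the case in the gripper (z of plate in the frame of case above 0.06 m and contact force between the fingers and plate above 1 N), for 0.2 s.
At the end, for the whole second after the job is handed in: Plate held in the fingers, still, level within 0.1 rad, underside 6 to 28 mm above the housing's face, each hole within 5 mm horizontally of a tapped hole (either way round), touching neither housing nor case; latch over 1.3 rad, lid over 1.1 rad (value of joint latch above 1.3 rad and value of joint lid above 1.1 rad and ((horizontal distance between plate_hole0 and tapped_hole0 below 0.005 m and horizontal distance between plate_hole2 and tapped_hole2 below 0.005 m) or (horizontal distance between plate_hole0 and tapped_hole2 below 0.005 m and horizontal distance between plate_hole2 and tapped_hole0 below 0.005 m)) and z of plate in the frame of housing_face between 0.006 and 0.028 m and angle between plate's own z axis and vertical below 0.1 rad and contact force between the fingers and plate above 1 N and contact force between plate and housing below 0.1 N and contact force between plate and case below 0.1 N and linear speed of plate below 0.02 m/s); the arm keeps its last pose, push and grip.
It fails at once if a bystander is moved more than 30 mm (distance of any of wine_bottle, wrench, grease_can, stop_collar from where it was at the start of the episode above 0.03 m).
It also fails if it takes over 64 s, if anything falls off the work surface, if the arm or the gripper's body presses on something with over 40 N, if the wrist force passes 120 N, or if a joint passes its speed limit or range.

ROBOT

A 7-joint arm with a two-finger parallel gripper is mounted at the origin on the work surface. World frame = base frame: x ahead of the robot, y to its left, z up, the work surface at z = 0. Lengths are in mm, angles in rad, forces in N, time in s.
With the tool pointing down it reaches from about 425 to 1025 mm from the base axis. Payload 9.4 kg.
Tool frame: the origin (TCP) lies at the very end of the fingers, on their centre line; the grasp point (between the pads) lies 19 mm behind it; z points along the fingers, y is the direction in which the jaws open and shut (so a half turn about z gives the same grasp; the last joint's range is limited). The gripper opens to 85 mm and grips with 20 to 120 N. Pads are 22 mm wide; open, the fingers measure 114 mm over their backs; the gripper's body (76 mm by 85 mm) begins 54 mm behind the grasp point. The pads swing forward as they close: fully open they stand 13 mm farther back than shut.
Start: joints at [1.245, 0.599, -0.003, 1.599, 0.002, 0.943, -0.08], TCP at [178.514, -702.678, 209.875] pointing down, gripper open.
Joint ranges: [-2.57, 2.57], [-0.35, 1.97], [-1.29, 1.29], [0.11, 2.56], [-1.05, 4.19], [0.11, 1.86], [-2.63, 2.63]. Speed limits (rad/s): [2.22, 2.22, 3.01, 3.01, 3.14, 3.14, 3.14].

INTERFACE

Orientations are given as a 3x3 rotation matrix whose columns are the frame's x, y, z axes.
In Python, from station import * gives the robot as it stands.
- The arm moves only by the shell command python3 -m jog 'ROWS' [FORCE]. ROWS is JSON, a list of rows, each a list of 7 numbers: the shift along the tool's x, y, z in m, then the turn, a rotation vector about the tool's x, y, z in rad, then the opening in per cent of the stroke, from 0 (shut) to 100 (fully open). A call has 1 to 8 rows; each row shifts and turns the commanded pose from where the row before left it, along the tool's axes as they then stand; what a row does not reach is not made up. A row lasts 1/10 s, in which the tool goes at most 50 mm and 8.59 degrees, less where a joint would pass 70% of its speed; a pose out of reach is approached as far as the arm can. A call is refused whole if a number of a shift passes 0.05 or a number of a turn 0.15, either way. A call with a gripper value outside its range is refused whole. The fingers move at their own pace and stop on an object; FORCE is the grip in N (left out, the last holds). Time passes only in rows, so rows that do not move let the fingers close. It gives the time, the measured TCP pose, the force and the opening at its end, in the units of the state.
- get_obs(): the state, without advancing time (a new reading comes with each control period).
- read_camera(name): name is "scene" or "top"; returns the picture (400x640x3 uint8, red, green, blue); there is no depth.
- camera_model(name): a dict with "fov_y" (degrees; the focal length in pixels is half the picture's height over the tangent of half this angle, whatever the lens; pixels are square), "cx", "cy" (the principal point, pixels), "k1" (the pictures are not rectified: a ray, as slopes to the right and down, at radius r is drawn at 1 + k1 r^2 times it, then the intrinsics apply), "world_from_camera" (4x4, takes a point from camera to world coordinates). Camera axes: x right, y down, z forward; pixel columns grow to the right and rows downward; lengths in mm; the calibration is good to about 2 mm. A picture is of the moment at which its call begins. camera_model takes no time and is no camera call.
- sign_off(): hands the job in, once; it reports no verdict.
The state is a dict: "t": time; "joint_positions": joint angles; "qvel": joint speeds; "effort": joint torques, N m; "tool_pos": TCP position; "eef_rot": TCP orientation; "ft_force": force on the tool from outside, world axes, zero at the start; "wrist_torque": the same for the moment, N m; "grip_width": finger opening in mm.
Only numpy, scipy, OpenCV 4.12 (cv2) and the standard library are available. Lean on these libraries where they do the work, as an engineer would, in place of code of your own. Each camera call takes 0.05 s, during which the arm holds its last target. There are 200 camera calls.

## Working session

There is one attempt and no reset: what is moved stays moved. The work goes in short steps, Python scripts to look and compute and a shell command to move; the robot and the scene stay as the last step left them, time stands still between calls to the robot, and variables do not carry over. Pictures are saved under pics/ and viewed, about 8 in all and at most 12, crops included, and the job is handed in when it is done.

```bash
ls; mkdir -p pics; python3 - <<'E'
from station import *
import cv2,numpy as np
for n in("scene","top"):
    cv2.imwrite(f"pics/{n}0.png",read_camera(n)[:,:,::-1]); m=camera_model(n); print({k:(np.round(v,3).tolist() if hasattr(v,'__len__') else v) for k,v in m.items()})
o=get_obs(); print(o)
E
```

```text
pics
{'fov_y': 57.54023187812683, 'cx': 317.4474941649603, 'cy': 203.52881253432108, 'k1': -0.047277788659351616, 'world_from_camera': [[-0.383, 0.752, -0.537, 1145.945], [0.924, 0.319, -0.212, 125.633], [0.012, -0.577, -0.816, 941.849], [0.0, 0.0, 0.0, 1.0]]}
{'fov_y': 57.378035505724974, 'cx': 324.19463711083665, 'cy': 197.40542358703217, 'k1': 0.0015684555154765567, 'world_from_camera': [[0.02, -0.991, 0.133, 461.354], [-1.0, -0.021, -0.0, -94.212], [0.003, -0.133, -0.991, 1017.186], [0.0, 0.0, 0.0, 1.0]]}
{'t': 0.1, 'joint_positions': array([ 1.24527948,  0.60004969, -0.00253021,  1.60002565,  0.00181483,
        0.9429383 , -0.07979561]), 'qvel': array([-4.54717429e-04, -3.22697449e-03, -1.02967272e-05, -1.39044098e-03,
       -3.99700139e-04,  2.36955376e-03, -9.28343497e-04]), 'effort': array([ 6.97122494e-03, -7.77995610e+01,  1.57079291e+00, -2.58624637e+01,
        1.27464518e-02,  5.56094354e-03, -5.65710124e-06]), 'tool_pos': array([ 178.39894107, -702.24481805,  209.10889695]), 'eef_rot': array([[ 9.69189471e-01,  2.46315904e-01, -4.94334268e-04],
       [ 2.46316353e-01, -9.69188570e-01,  1.33040487e-03],
       [-1.51403246e-04, -1.41117700e-03, -9.99998993e-01]]), 'ft_force': array([0.5750218 , 0.13662447, 0.05345658]), 'wrist_torque': array([-0.03422259,  0.01018854,  0.0211732 ]), 'grip_width': 85.41158719963822}
```

View pics/scene0.png

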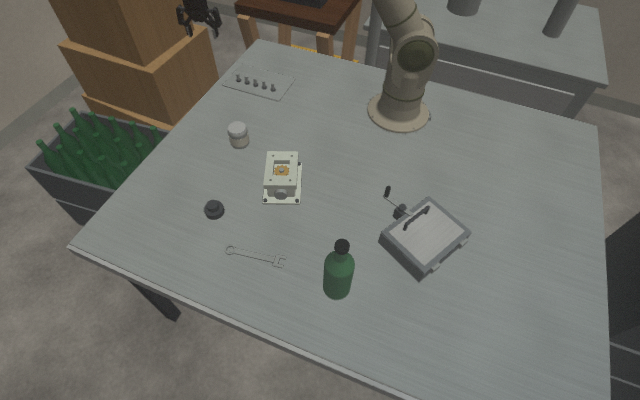

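View pics/top0.png

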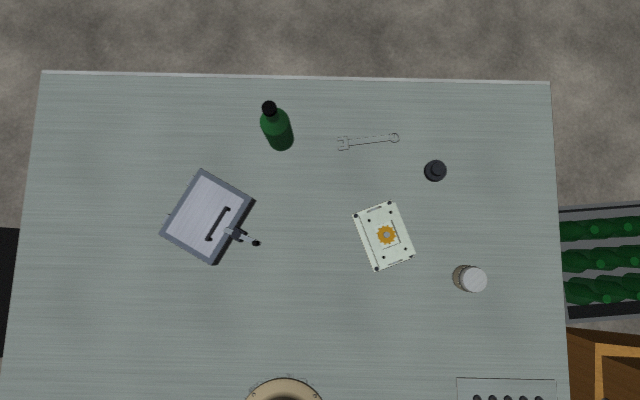

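```bash
cat > h.py <<'E'
import numpy as np,cv2
from station import *
def ray(n,px):
    m=camera_model(n);f=200/np.tan(np.radians(m['fov_y']/2))
    K=np.array([[f,0,m['cx']],[0,f,m['cy']],[0,0,1.]])
    u=cv2.undistortPoints(np.array([[px]],float),K,np.array([m['k1'],0,0,0,0]))[0,0]
    T=np.array(m['world_from_camera']);return T[:3,3],T[:3,:3]@np.array([*u,1])
def onz(n,px,z):
    o,d=ray(n,px);return o+d*(z-o[2])/d[2]
def tri(p_scene,p_top):
    A=[];b=[]
    for n,p in(("scene",p_scene),("top",p_top)):
        o,d=ray(n,p);d/=np.linalg.norm(d);P=np.eye(3)-np.outer(d,d);A.append(P);b.append(P@o)
    return np.linalg.lstsq(np.vstack(A),np.hstack(b),rcond=None)[0]
def proj(n,X):
    m=camera_model(n);f=200/np.tan(np.radians(m['fov_y']/2));T=np.linalg.inv(np.array(m['world_from_camera']))
    c=T[:3,:3]@np.array(X)+T[:3,3];s=c[:2]/c[2];s=s*(1+m['k1']*(s@s));return s*f+[m['cx'],m['cy']]
E
python3 - <<'E'
import cv2,numpy as np
t=cv2.imread('pics/top0.png');s=cv2.imread('pics/scene0.png')
def c(i,x,y,w,h,k): return cv2.resize(i[y:y+h,x:x+w],None,fx=k,fy=k,interpolation=cv2.INTER_CUBIC)
a=np.hstack([c(t,155,165,110,105,3.6)[:,:396],c(s,370,180,110,105,3.6)[:,:396]])
b=np.hstack([c(t,345,195,80,80,2.75),c(s,255,145,52,65,220/65),c(t,345,195,80,80,2.75)[:, :0]])
b=cv2.copyMakeBorder(b[:220],0,0,0,a.shape[1]-b.shape[1],cv2.BORDER_CONSTANT)
cv2.imwrite('pics/crop0.png',np.vstack([a,b]));print(a.shape,b.shape)
E
```

```text
(378, 792, 3) (220, 792, 3)
```

View pics/crop0.png

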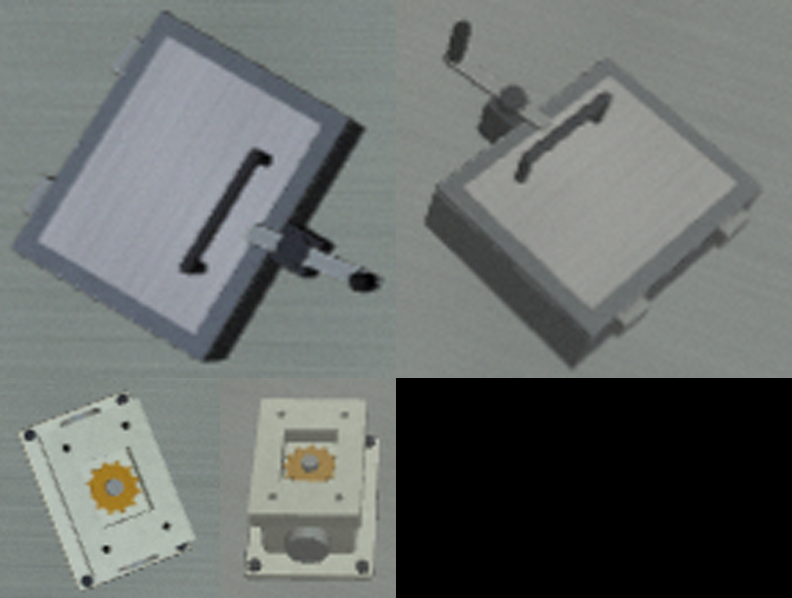

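```bash
python3 - <<'E'
from h import *
np.set_printoptions(precision=1,suppress=True)
T=lambda x,y:(155-.36+ (x+.0)/3.6,165-.36+y/3.6)
S=lambda x,y:(370-.36+(x-396)/3.6,180-.36+y/3.6)
h1=tri(S(606,98),T(262,156));h2=tri(S(521,176),T(191,268));print('handle',h1,h2,np.linalg.norm(h1-h2))
print('peg',tri(S(458,43),T(366,281)),onz('top',T(366,281),91),onz('scene',S(458,43),95))
print('pivot',tri(S(513,98),T(294,247)))
cs=[(165,12),(345,116),(203,360),(13,247)];sc=[(760,185),(607,60),(437,188),(592,335)]
for a in cs: print('lid62',onz('top',T(*a),62))
for a in sc: print(' sc',onz('scene',S(*a),62))
HT=lambda x,y:(345-.36+x/2.75,195-.36+(y-378)/2.75)
k=220/65
HS=lambda x,y:(255-.36+(x-220)/k,145-.36+(y-378)/k)
ht=[(126,425),(66,448),(106,549),(167,526)]
hs=[(345,415),(339,497),(272,497),(281,414)] 
for a in ht: print('ht80',onz('top',HT(*a),80))
for a in hs: print('hs80',onz('scene',HS(*a),80))
E
```

```text
handle [541.  164.2 162.3] [487.2 191.8  -3.7] 176.6672728204413
peg [466.7  75.2  90.8] [467.1  73.6  91. ] [469.4  76.9  95. ]
pivot [489.8 130.9  73.8]
lid62 [661.6 236.3  62. ]
lid62 [586.8  99.6  62. ]
lid62 [409.  192.6  62. ]
lid62 [486.5 334.4  62. ]
 sc [484.7 336.5  62. ]
 sc [410.9 196.2  62. ]
 sc [587.1  99.8  62. ]
 sc [663.1 241.3  62. ]
ht80 [ 553.4 -266.    80. ]
ht80 [ 530.7 -209.9   80. ]
ht80 [ 438.3 -247.2   80. ]
ht80 [ 460.5 -303.6   80. ]
hs80 [ 437.4 -245.8   80. ]
hs80 [ 529.8 -208.9   80. ]
hs80 [ 553.3 -264.2   80. ]
hs80 [ 459.9 -301.9   80. ]
```

```bash
A='[.032,-.028,0,0,0,0,100]'
python3 -m jog '[[0.032,-0.028,0,0,0,0,100],[0.032,-0.028,0,0,0,0,100],[0.032,-0.028,0,0,0,0,100],[0.032,-0.028,0,0,0,0,100],[0.032,-0.028,0,0,0,0,100],[0.032,-0.028,0,0,0,0,100],[0.032,-0.028,0,0,0,0,100],[0.032,-0.028,0,0,0,0,100]]'
python3 -m jog '[[0.032,-0.028,0,0,0,0,100],[0.032,-0.028,0,0,0,0,100],[0.015,-0.04,0,0,0,0,100],[0.015,-0.04,0,0,0,0,100],[0.015,-0.04,0,0,0,0,100],[0.015,-0.04,0,0,0,0,100],[0.015,-0.04,0,0,0,0,100],[0.015,-0.04,0,0,0,0,100]]'
python3 -m jog '[[0.015,-0.04,0,0,0,0,100],[0.015,-0.04,0,0,0,0,100],[0.015,-0.04,0,0,0,0,100],[0.015,-0.04,0,0,0,-0.1,100],[0,0,0,0,0,-0.14,100],[0,0,0,0,0,-0.14,100],[0,0,0,0,0,-0.14,100],[0,0,0,0,0,-0.14,100]]'
python3 -m jog '[[0,0,0,0,0,-0.14,80],[0,0,0,0,0,-0.14,80],[0,0,0,0,0,-0.14,80],[0,0,0,0,0,-0.14,80],[0,0,0,0,0,-0.14,80],[0,0,0,0,0,-0.14,80],[0,0,0,0,0,-0.14,80],[0,0,0,0,0,-0.14,80]]'
python3 -m jog '[[0,0,0,0,0,-0.14,60],[0,0,0,0,0,-0.14,60],[0,0,0,0,0,-0.14,60],[0,0,0,0,0,-0.14,60],[0,0,0,0,0,-0.06,60],[0,0,0,0,0,0,60]]'
python3 -c "
from h import *
o=get_obs();np.set_printoptions(precision=3,suppress=True);print(o['t'],o['tool_pos'],o['joint_positions'],o['grip_width']);print(o['eef_rot'])"
```

```text
t: 0.9
tool_pos: [372.1, -420.9, 209.7]
eef_rot: [[0.969, 0.246, -0.0], [0.246, -0.969, 0.0], [-0.0, -0.0, -1.0]]
ft_force: [0.3, -0.6, 0.5]
grip_width: 85.4
t: 1.7
tool_pos: [447.6, -96.1, 209.8]
eef_rot: [[0.969, 0.246, -0.0], [0.246, -0.969, -0.0], [-0.0, -0.0, -1.0]]
ft_force: [1.3, 0.3, -0.1]
grip_width: 85.6
t: 2.5
tool_pos: [466.3, 72.3, 209.7]
eef_rot: [[0.61, 0.793, -0.001], [0.793, -0.61, -0.0], [-0.0, -0.0, -1.0]]
ft_force: [0.3, -0.7, -1.1]
grip_width: 85.2
t: 3.3
tool_pos: [466.4, 72.0, 209.7]
eef_rot: [[-0.447, 0.894, -0.0], [0.894, 0.447, -0.0], [0.0, -0.0, -1.0]]
ft_force: [0.5, -0.3, -0.5]
grip_width: 68.4
t: 3.9
tool_pos: [466.4, 71.9, 209.6]
eef_rot: [[-0.881, 0.473, -0.001], [0.473, 0.881, 0.0], [0.001, -0.0, -1.0]]
ft_force: [-0.1, 0.1, 0.5]
grip_width: 51.4
3.9 [466.44   71.875 209.612] [ 0.302  0.382 -0.755  2.13   0.378  0.764  0.384] 51.3547754332296
[[-0.881  0.473 -0.001]
 [ 0.473  0.881  0.   ]
 [ 0.001 -0.    -1.   ]]
```

```bash
python3 -m jog '[[0.001,0.003,0.03,0,0,0,60],[0,0,0.03,0,0,0,60],[0,0,0.03,0,0,0,60],[0,0,0.02,0,0,0,60],[0,0,0.015,0,0,0,60],[0,0,0,0,0,0,60]]' 25
python3 -m jog '[[0,0,0,0,0,0,0],[0,0,0,0,0,0,0],[0,0,0,0,0,0,0],[0,0,0,0,0,0,0],[0,0,0,0,0,0,0],[0,0,0,0,0,0,0],[0,0,0,0,0,0,0]]' 25
```

```text
t: 4.5
tool_pos: [466.1, 75.2, 83.3]
eef_rot: [[-0.88, 0.474, -0.003], [0.474, 0.88, -0.001], [0.002, -0.002, -1.0]]
ft_force: [0.5, -0.3, 0.8]
grip_width: 51.0
t: 5.2
tool_pos: [467.9, 75.7, 85.6]
eef_rot: [[-0.881, 0.473, 0.002], [0.473, 0.881, 0.001], [-0.001, 0.002, -1.0]]
ft_force: [1.2, 2.5, 6.5]
grip_width: 11.6
```

```bash
python3 -m jog '[[0,0,0,0,0,0,0],[0,0,0,0,0,0,0]]'
python3 - <<'E'
from h import *
a=read_camera("scene")[130:260,350:480,::-1];b=read_camera("top")[165:295,155:285,::-1]
cv2.imwrite('pics/g1.png',cv2.resize(np.hstack([a,b]),None,fx=3,fy=3,interpolation=cv2.INTER_CUBIC))
E
```

```text
t: 5.4
tool_pos: [467.9, 75.7, 85.6]
eef_rot: [[-0.881, 0.473, 0.002], [0.473, 0.881, 0.001], [-0.001, 0.002, -1.0]]
ft_force: [-0.3, 1.7, 7.0]
grip_width: 11.6
```

View pics/g1.png

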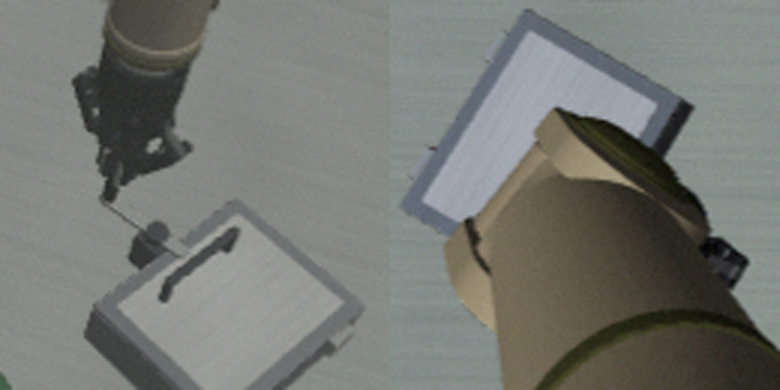

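Peg sits between the fingers (left half, about (112,185)), the lever still pointing out. Swing it.

```bash
python3 -m jog '[[-0.01,0.002,0,0,0,0,0],[-0.010,0.0038,0,0,0,0,0],[-0.0102,0.006,0,0,0,0,0],[-0.0088,0.0084,0,0,0,0,0],[-0.007,0.0097,0,0,0,0,0],[-0.0048,0.011,0,0,0,0,0],[-0.0027,0.0117,0,0,0,0,0],[-0.0003,0.012,0,0,0,0,0]]'
python3 -m jog '[[0,0,0,0,0,0,0],[0,0,0,0,0,0,0],[0,0,0,0,0,0,0]]'
```

```text
t: 6.3
tool_pos: [547.0, 103.8, 85.3]
eef_rot: [[-0.88, 0.476, 0.002], [0.476, 0.88, -0.003], [-0.003, -0.002, -1.0]]
ft_force: [4.6, -6.0, 3.4]
grip_width: 11.4
t: 6.6
tool_pos: [547.4, 107.1, 85.5]
eef_rot: [[-0.881, 0.474, 0.004], [0.474, 0.881, 0.002], [-0.003, 0.003, -1.0]]
ft_force: [8.0, 0.9, -1.3]
grip_width: 12.0
```

```bash
python3 -m jog '[[0,0,0,0,0,0,45],[0,0,0,0,0,0,45],[0,0,0,0,0,0,45],[0,0,-0.02,0,0,0,45],[0,0,-0.03,0,0,0,50],[0,0,-0.03,0,0,0,60],[0,0,0,0,0,0,60],[0,0,0,0,0,0,60]]'
python3 - <<'E'
from h import *
np.set_printoptions(precision=1,suppress=True)
T=lambda x,y:(155-.36+x/3.6,165-.36+y/3.6)
S=lambda x,y:(370-.36+(x-396)/3.6,180-.36+y/3.6)
h1=tri(S(521,174),T(261,156));h2=tri(S(604,97),T(192,267));m=(h1+h2)/2;print(h1,h2,m)
o=get_obs();print(o['tool_pos'],o['eef_rot'].T@(m-o['tool_pos']))
cv2.imwrite('pics/g2.png',cv2.resize(read_camera("scene")[130:280,350:490,::-1],None,fx=3,fy=3,interpolation=cv2.INTER_CUBIC))
E
```

```text
t: 7.4
tool_pos: [545.0, 106.3, 165.1]
eef_rot: [[-0.881, 0.473, 0.001], [0.473, 0.881, -0.0], [-0.001, 0.0, -1.0]]
ft_force: [0.3, -0.4, -0.4]
grip_width: 51.1
[555.2 157.1  71.3] [473.8 197.6  91.4] [514.5 177.3  81.3]
[545.  106.3 165.1] [60.6 48.1 83.7]
```

View pics/g2.png

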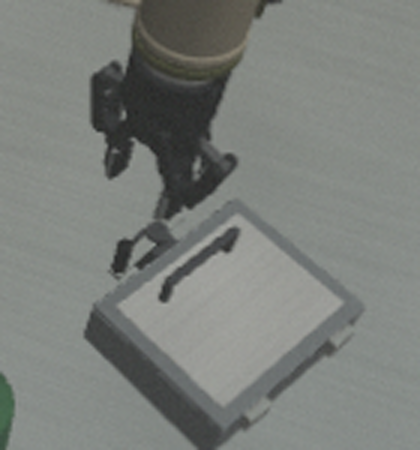

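```bash
python3 -m jog '[[0.03,0.024,0,0,0,0,60],[0.0306,0.024,0,0,0,0,60],[0,0,0.03,0,0,0,60],[0,0,0.03,0,0,0,60],[0,0,0.015,0,0,0,60],[0,0,0.01,0,0,0,60],[0,0,0,0,0,0,60]]' 40
python3 -m jog '[[0,0,0,0,0,0,0],[0,0,0,0,0,0,0],[0,0,0,0,0,0,0],[0,0,0,0,0,0,0],[0,0,0,0,0,0,0],[0,0,0,0,0,0,0],[0,0,0,0,0,0,0],[0,0,0,0,0,0,0]]' 40
```

```text
t: 8.15
tool_pos: [513.2, 177.3, 78.1]
eef_rot: [[-0.881, 0.473, -0.003], [0.473, 0.881, -0.001], [0.002, -0.003, -1.0]]
ft_force: [-0.3, 0.5, 0.6]
grip_width: 51.3
t: 8.95
tool_pos: [514.4, 177.6, 79.9]
eef_rot: [[-0.881, 0.473, -0.0], [0.473, 0.881, -0.0], [0.0, -0.0, -1.0]]
ft_force: [-0.5, -0.2, 0.0]
grip_width: 0.5
```

```bash
python3 - <<'E'
from h import *
a=read_camera("scene")[150:280,360:490,::-1];b=read_camera("top")[165:295,155:285,::-1]
cv2.imwrite('pics/g3.png',cv2.resize(np.hstack([a,b]),None,fx=3,fy=3,interpolation=cv2.INTER_CUBIC))
E
```

```text
(no output)
```

View pics/g3.png

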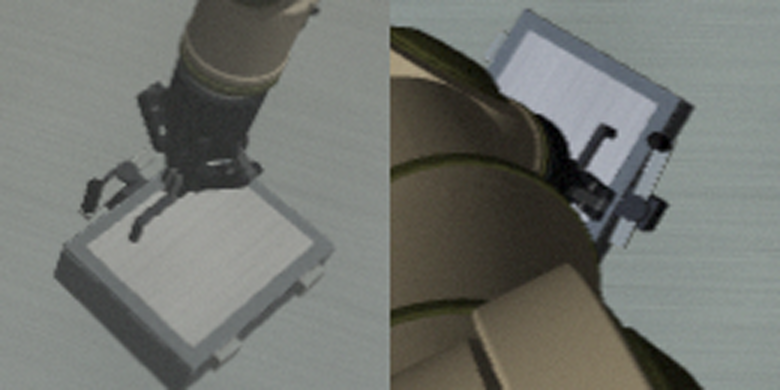

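```bash
python3 - <<'E'
from h import *
np.set_printoptions(precision=1,suppress=True)
c=np.array([514.6,177.3]);v=np.array([-.8813,.4726]);u=np.array([.4726,.8813])
for z in (77,92):
  for s in(-45,0,45):
    X=[*(c+s*v),z];p=proj('scene',X);t=proj('top',X);print(z,s,'crop scene',396+(p-[369.64,179.64])*3.6*[1,1],'top',(t-[154.64,164.64])*3.6)
# bar centre line from dark mask in the first pictures
for n,r in (('scene',(400,430,205,235)),('top',(200,235,203,245))):
    I=cv2.imread(f'pics/{n}0.png').astype(int).sum(2);x0,x1,y0,y1=r
    ys,xs=np.nonzero(I[y0:y1,x0:x1]<200);xs+=x0;ys+=y0
    if n=='scene':
        k=xs+ys> 0
    print(n,len(xs),xs.min(),xs.max(),ys.min(),ys.max(),cv2.fitLine(np.c_[xs,ys].astype(np.float32),cv2.DIST_HUBER,0,.01,.01).ravel())
E
```

```text
77 -45 crop scene [521.4 564.8] top [260.1 156.5]
77 0 crop scene [560.1 534.3] top [227.2 211.2]
77 45 crop scene [597.4 504.8] top [193.9 266.5]
92 -45 crop scene [525.4 554.5] top [254.6 154.3]
92 0 crop scene [564.5 523.8] top [221.1 209.9]
92 45 crop scene [602.2 494.2] top [187.2 266.1]
scene 35 400 427 209 229 [  0.8  -0.6 408.6 222.5]
top 222 205 234 207 244 [  0.5  -0.9 217.6 223.5]
```

```bash
python3 -m jog '[[0,0,-0.003,0,0,0,0],[0,0,-0.003,0,0,0,0],[0,0,0,0,0,0,0],[0,0,0,0,0,0,0]]'
```

```text
t: 9.45
tool_pos: [514.5, 177.7, 86.0]
eef_rot: [[-0.881, 0.473, 0.0], [0.473, 0.881, 0.0], [-0.0, 0.0, -1.0]]
ft_force: [-0.2, 0.4, -0.6]
grip_width: 0.1
```

```bash
python3 - <<'E'
from h import *
a=read_camera("scene")[180:250,380:460,::-1];b=read_camera("top")[190:260,190:270,::-1]
cv2.imwrite('pics/g4.png',cv2.resize(np.hstack([a,b]),None,fx=5,fy=5,interpolation=cv2.INTER_CUBIC))
for d in((0,0,0),):
    o=get_obs();print((proj('scene',o['tool_pos'])-[380,180])*5,(proj('top',o['tool_pos'])-[190,190])*5+[400,0])
c=np.array([514.6,177.3]);v=np.array([-.8813,.4726])
for s in(-45,0,45):
    X=[*(c+s*v),92];print(s,(proj('scene',X)-[380,180])*5,(proj('top',X)-[190,190])*5+[400,0])
E
```

```text
[180.32231287 181.60899431] [533.13087182 165.90844349]
-45 [127.94146549 218.36687561] [576.75939279  87.51286004]
0 [182.23475529 175.76585824] [530.25283958 164.66695661]
45 [234.63262467 134.59305163] [483.20430856 242.71422901]
```

View pics/g4.png

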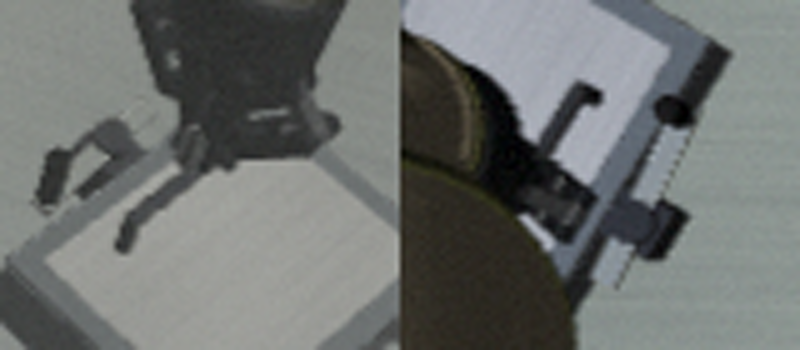

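```bash
python3 - <<'E'
from h import *
np.set_printoptions(precision=2,suppress=True)
def plane(n,a,b):
    o,d=ray(n,a);_,e=ray(n,b);k=np.cross(d,e);k/=np.linalg.norm(k);return k,k@o
v=np.array([-.8813,.4726,0]);c=np.array([514.6,177.3,0])
def run(s,t):
    k1,a=plane('scene',*s);k2,b=plane('top',*t)
    d=np.cross(k1,k2);d/=np.linalg.norm(d)
    P=np.linalg.solve(np.array([k1,k2,v]),[a,b,v@c]);print('point',P,'dir',d,'u off',(P-c)@[.4726,.8813,0])
S=lambda x,y:(380-.4+x/5,180-.4+y/5);T=lambda x,y:(190-.4+(x-400)/5,190-.4+y/5)
run((S(140,208),S(200,172)),(T(584,95),T(548,148)))
# first pictures: dark-pixel line fits of the bar alone, bar section only
L=[]
for n,m in(('scene',lambda x,y:(x>407)&(x<426)&(y>206)&(y<226)),('top',lambda x,y:(y>212)&(y<234)&(x<226))):
    I=cv2.imread(f'pics/{n}0.png').astype(int).sum(2);ys,xs=np.nonzero(I<(250 if n=='scene' else 220))
    k=m(xs,ys)&(xs>200 if n=='top' else xs>0);xs,ys=xs[k],ys[k]
    f=cv2.fitLine(np.c_[xs,ys].astype(np.float32),cv2.DIST_HUBER,0,.01,.01).ravel();print(n,k.sum(),f);L.append(((f[2]-9*f[0],f[3]-9*f[1]),(f[2]+9*f[0],f[3]+9*f[1])))
run(*L)
E
```

```text
point [514.63 177.36  87.09] dir [ 0.84 -0.54  0.09] u off 0.0655935504818858
scene 64 [  0.8   -0.6  416.86 215.28]
top 85 [  0.54  -0.84 216.23 223.06]
point [514.69 177.47  89.33] dir [-0.87  0.49 -0.  ] u off 0.19181298970118438
```

Measured bar line is (514.7,177.4, ~89), so the lateral place is right; the closed tips appear (left half, about (188,168)) higher than the TCP projection (180,181), i.e. they shut above the bar. Open, go deeper, retry.

```bash
python3 -m jog '[[0,0,-0.02,0,0,0,60],[0,0,0,0,0,0,60],[0,0,0,0,0,0,60],[0,0,0,0,0,0,60],[0,0,0.02,0,0,0,60],[0,0,0.014,0,0,0,60],[0,0,0,0,0,0,60],[0,0,0,0,0,0,60]]' 40
python3 -m jog '[[0,0,0,0,0,0,0],[0,0,0,0,0,0,0],[0,0,0,0,0,0,0],[0,0,0,0,0,0,0]]' 40
python3 -m jog '[[0,0,0,0,0,0,0],[0,0,0,0,0,0,0],[0,0,0,0,0,0,0]]' 40
```

```text
t: 10.35
tool_pos: [513.9, 177.8, 71.4]
eef_rot: [[-0.881, 0.473, -0.001], [0.473, 0.881, -0.0], [0.001, -0.001, -1.0]]
ft_force: [-0.3, -0.0, -1.3]
grip_width: 51.0
t: 10.75
tool_pos: [515.0, 178.4, 72.4]
eef_rot: [[-0.881, 0.473, 0.001], [0.473, 0.881, 0.001], [-0.001, 0.002, -1.0]]
ft_force: [0.6, 1.3, 0.9]
grip_width: 5.5
t: 11.05
tool_pos: [515.0, 178.4, 72.3]
eef_rot: [[-0.881, 0.473, 0.001], [0.473, 0.881, 0.001], [-0.001, 0.002, -1.0]]
ft_force: [1.3, 3.1, 4.9]
grip_width: 5.0
```

```bash
python3 -m jog '[[0,0.0043,-0.0125,0,0,0,0],[0,0.0056,-0.012,0,0,0,0],[0,0,0,0,0,0,0]]' 60
python3 -m jog '[[0,0.0067,-0.0114,0,0,0,0],[0,0.0078,-0.0106,0,0,0,0],[0,0.0089,-0.0099,0,0,0,0],[0,0.0098,-0.0089,0,0,0,0],[0,0,0,0,0,0,0]]'
```

```text
t: 11.35
tool_pos: [519.7, 187.0, 97.5]
eef_rot: [[-0.881, 0.473, 0.001], [0.473, 0.881, 0.001], [-0.001, 0.001, -1.0]]
ft_force: [-0.1, -0.5, 0.3]
grip_width: -0.1
t: 11.85
tool_pos: [536.1, 217.9, 138.7]
eef_rot: [[-0.882, 0.472, 0.002], [0.472, 0.882, 0.002], [-0.001, 0.003, -1.0]]
ft_force: [-0.5, 0.1, -0.3]
grip_width: 0.3
```

```bash
python3 - <<'E'
from h import *
o=get_obs();X=o['tool_pos'];R=o['eef_rot']
a=read_camera("scene")[150:230,370:460,::-1].copy();print((proj('scene',X)-[370,150])*6)
for k in(19,40): print((proj('scene',X-k*R[:,2])-[370,150])*6)
cv2.imwrite('pics/g5.png',cv2.resize(a,None,fx=6,fy=6,interpolation=cv2.INTER_CUBIC))
E
```

```text
[381.20220997 399.85148374]
[392.95781039 375.85514719]
[406.38873071 348.41249297]
```

View pics/g5.png

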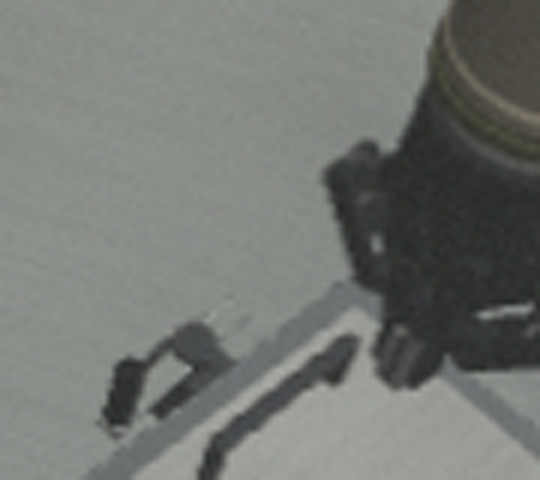

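```bash
python3 -m jog '[[0,-0.023,0,0,0,0,60],[0,-0.0228,0,0,0,0,60],[0,0,0,0,0,0,60],[0,0,0.025,0,0,0,60],[0,0,0.03,0,0,0,60],[0,0,0.01,0,0,0,60],[0,0,0.009,0,0,0,60],[0,0,0,0,0,0,60]]' 50
python3 -m jog '[[0,0,0,0,0,0,0],[0,0,0,0,0,0,0],[0,0,0,0,0,0,0],[0,0,0,0,0,0,0]]' 50
python3 -m jog '[[0,0,0,0,0,0,0],[0,0,0,0,0,0,0],[0,0,0,0,0,0,0]]' 50
```

```text
t: 12.7
tool_pos: [512.8, 175.5, 62.5]
eef_rot: [[-0.881, 0.473, -0.001], [0.473, 0.881, -0.0], [0.001, -0.001, -1.0]]
ft_force: [-0.3, 1.5, -0.3]
grip_width: 50.9
t: 13.1
tool_pos: [515.2, 178.3, 64.4]
eef_rot: [[-0.881, 0.472, 0.004], [0.472, 0.881, 0.005], [-0.001, 0.007, -1.0]]
ft_force: [3.7, 6.9, -2.8]
grip_width: 7.4
t: 13.4
tool_pos: [515.2, 178.3, 64.4]
eef_rot: [[-0.881, 0.472, 0.004], [0.472, 0.881, 0.005], [-0.001, 0.007, -1.0]]
ft_force: [3.2, 6.9, -2.4]
grip_width: 7.5
```

```bash
python3 -m jog '[[0,0.0043,-0.0125,0,0,0,0],[0,0.0056,-0.012,0,0,0,0],[0,0,0,0,0,0,0]]' 60
python3 -m jog '[[0,0.0067,-0.0114,0,0,0,0],[0,0.0078,-0.0106,0,0,0,0],[0,0.0089,-0.0099,0,0,0,0],[0,0.0098,-0.0089,0,0,0,0],[0,0,0,0,0,0,0]]'
```

```text
t: 13.7
tool_pos: [519.7, 186.7, 89.5]
eef_rot: [[-0.881, 0.472, 0.004], [0.472, 0.881, 0.004], [-0.001, 0.006, -1.0]]
ft_force: [3.9, 5.3, -4.6]
grip_width: 7.0
t: 14.2
tool_pos: [534.0, 213.2, 130.0]
eef_rot: [[-0.881, 0.473, 0.001], [0.473, 0.881, -0.001], [-0.001, -0.001, -1.0]]
ft_force: [-1.6, -3.8, 7.1]
grip_width: 7.1
```

```bash
python3 -m jog '[[0,0.0105,-0.0078,0,0,0,0],[0,0.0115,-0.0068,0,0,0,0],[0,0.0119,-0.0056,0,0,0,0],[0,0.0125,-0.0044,0,0,0,0],[0,0,0,0,0,0,0]]'
```

```text
t: 14.7
tool_pos: [555.8, 253.6, 156.2]
eef_rot: [[-0.881, 0.474, 0.002], [0.474, 0.881, -0.003], [-0.003, -0.002, -1.0]]
ft_force: [-5.1, -9.1, 28.0]
grip_width: 6.8
```

```bash
python3 -m jog '[[0,0,0,0,0,0,22],[0,0,0,0,0,0,22],[0,0,0,0,0,0,22]]'
python3 -m jog '[[0,0,-0.015,0,0,0,22],[0,0,-0.015,0,0,0,22],[0,0,-0.02,0,0,0,22],[0,0,-0.03,0,0,0,22],[0,0,-0.04,0,0,0,22],[0,0,-0.04,0,0,0,0],[0,0,0,0,0,0,0]]'
python3 - <<'E'
from h import *
cv2.imwrite('pics/g6.png',cv2.resize(read_camera("scene")[110:290,340:510,::-1],None,fx=3,fy=3,interpolation=cv2.INTER_CUBIC))
E
```

```text
t: 15.0
tool_pos: [555.4, 254.5, 153.3]
eef_rot: [[-0.881, 0.473, 0.0], [0.473, 0.881, 0.0], [-0.0, 0.001, -1.0]]
ft_force: [0.2, 0.2, -0.2]
grip_width: 18.7
t: 15.7
tool_pos: [557.1, 256.4, 320.1]
eef_rot: [[-0.881, 0.473, 0.008], [0.473, 0.881, 0.005], [-0.005, 0.008, -1.0]]
ft_force: [-0.0, 0.1, -0.1]
grip_width: -0.3
```

View pics/g6.png

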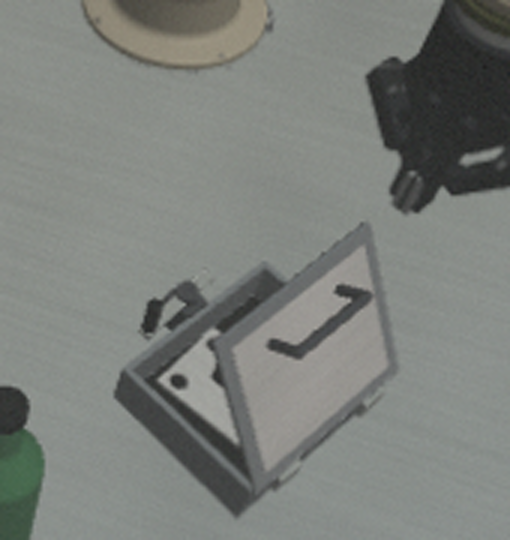

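```bash
python3 -m jog '[[0,-0.04,0,0,0,0,0],[0,-0.04,0,0,0,0,0],[0,-0.034,0,0,0,0,0],[0,0,0.04,0,0,0,0],[0,0,0.04,0,0,0,0],[0,0,0.04,0,0,0,0],[0,0,0.034,0,0,0,0],[0,0,0,0,0,0,0]]'
python3 -m jog '[[0,0.02,0,0,0,0,0],[0,0.02,0,0,0,0,0],[0,0.02,0,0,0,0,0],[0,0.015,0,0,0,0,0],[0,0.015,0,0,0,0,0],[0,0.015,0,0,0,0,0]]'
python3 -m jog '[[0,0.012,0,0,0,0,0],[0,0.012,0,0,0,0,0],[0,0,0,0,0,0,0],[0,0,0,0,0,0,0]]'
```

```text
t: 16.55
tool_pos: [498.9, 152.4, 155.5]
eef_rot: [[-0.881, 0.472, -0.007], [0.472, 0.881, -0.002], [0.005, -0.005, -1.0]]
ft_force: [0.1, 0.5, -0.2]
grip_width: 0.1
t: 17.15
tool_pos: [551.7, 246.1, 160.9]
eef_rot: [[-0.881, 0.474, 0.001], [0.474, 0.881, -0.001], [-0.001, -0.0, -1.0]]
ft_force: [-2.0, -2.9, 2.0]
grip_width: -0.1
t: 17.55
tool_pos: [562.9, 268.6, 159.3]
eef_rot: [[-0.881, 0.472, 0.0], [0.472, 0.881, 0.001], [0.0, 0.001, -1.0]]
ft_force: [1.0, -0.8, 1.2]
grip_width: -0.0
```

```bash
python3 -m jog '[[0,0.01,0,0,0,0,0],[0,0,0,0,0,0,0],[0,-0.03,0,0,0,0,0],[0,-0.04,-0.02,0,0,0,0],[0,-0.04,-0.03,0,0,0,0],[-0.019,-0.035,-0.02,0,0,0,50],[-0.019,-0.035,0,0,0,0,100],[-0.019,-0.035,0,0,0,0,100]]'
python3 -m jog '[[-0.019,-0.035,0,0,0,0,100],[-0.019,-0.035,0,0,0,0,100],[0,0,0,0,0,0,100]]'
python3 - <<'E'
from h import *
s=read_camera("scene");t=read_camera("top")
cv2.imwrite('pics/s7.png',s[:,:,::-1]);cv2.imwrite('pics/t7.png',t[:,:,::-1])
a=cv2.resize(t[150:280,145:275,::-1],None,fx=3,fy=3,interpolation=cv2.INTER_CUBIC);b=cv2.resize(s[150:280,360:490,::-1],None,fx=3,fy=3,interpolation=cv2.INTER_CUBIC)
cv2.imwrite('pics/g7.png',np.hstack([a,b]))
E
```

```text
t: 18.35
tool_pos: [515.7, 58.3, 229.7]
eef_rot: [[-0.881, 0.473, 0.001], [0.473, 0.881, -0.0], [-0.001, 0.001, -1.0]]
ft_force: [1.5, -0.6, 0.2]
grip_width: 43.4
t: 18.65
tool_pos: [515.5, -26.1, 228.2]
eef_rot: [[-0.877, 0.48, -0.002], [0.48, 0.877, -0.002], [0.001, -0.003, -1.0]]
ft_force: [-0.2, -0.0, -0.1]
grip_width: 84.4
```

View pics/g7.png

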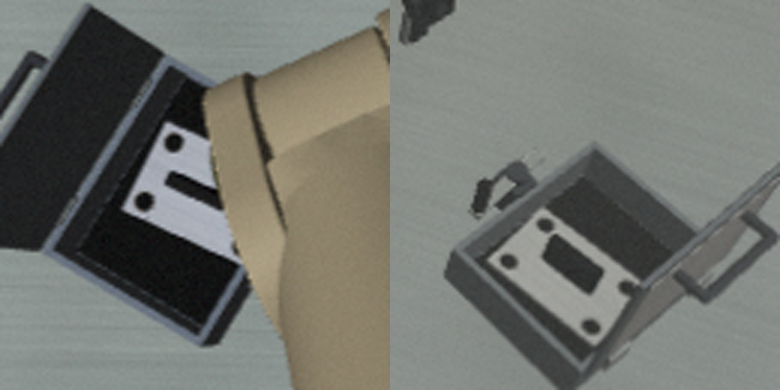

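```bash
python3 - <<'E'
from h import *
np.set_printoptions(precision=1,suppress=True)
def blobs(n,roi,thr):
    I=cv2.imread(f'pics/{n}.png');x0,y0,x1,y1=roi
    g=cv2.resize(I[y0:y1,x0:x1],None,fx=6,fy=6,interpolation=cv2.INTER_CUBIC).max(2);m=(g<thr).astype(np.uint8)
    k,l,st,ce=cv2.connectedComponentsWithStats(m)
    return [(st[i][4]/36,np.array([x0,y0])+(ce[i]+.5)/6-.5) for i in range(1,k) if 5<st[i][4]/36<400]
S=blobs('s7',(390,210,450,275),110);T=blobs('t7',(180,185,230,245),110)
for n,B in(('scene',S),('top',T)):
    for a,c in B: print(n,round(a,1),c,'z13',onz(n,c,13),'z49',onz(n,c,49))
E
```

```text
scene 41.6 [391.6 214.1] z13 [482.  109.9  13. ] z49 [507.8 110.5  49. ]
scene 69.0 [401.6 214. ] z13 [469.8 138.5  13. ] z49 [496. 138.  49.]
scene 21.2 [411.4 224.6] z13 [495.7 175.9  13. ] z49 [520.9 174.   49. ]
scene 214.3 [420.4 237.6] z13 [529.7 211.9  13. ] z49 [553.6 208.5  49. ]
scene 22.9 [399.1 236.7] z13 [551.  152.6  13. ] z49 [574.1 151.5  49. ]
scene 25.3 [426.6 258.5] z13 [590.1 244.3  13. ] z49 [611.7 239.7  49. ]
top 78.0 [183.  189.5] z13 [609.8 297.8  13. ] z49 [604.5 283.7  49. ]
top 14.2 [228.6 188. ] z13 [616.8 171.5  13. ] z49 [611.3 162.   49. ]
top 33.4 [202.5 197.1] z13 [589.9 242.4  13. ] z49 [585.3 230.3  49. ]
top 130.8 [210.2 212.3] z13 [548.1 218.2  13. ] z49 [545. 207.  49.]
top 34.4 [192.6 216.7] z13 [534.9 265.8  13. ] z49 [532.2 252.9  49. ]
top 5.5 [223.  232.8] z13 [492.5 179.9  13. ] z49 [491.4 170.1  49. ]
top 12.2 [226.1 242.8] z13 [465.6 169.9  13. ] z49 [465.5 160.5  49. ]
```

Top/scene show the lid upright, latch aside, plate long axis along the case's x (not y as stated). Turn the hand accordingly.

```bash
python3 -m jog '[[0,0,0,0,0,0.1485,80],[0,0,0,0,0,0.1485,60],[0,0,0,0,0,0.1485,60],[0,0,0,0,0,0.1485,60],[0,0,0,0,0,0.1485,60],[0,0,0,0,0,0.1485,60],[0,0,0,0,0,0.1485,60],[0,0,0,0,0,0.1485,60]]' 60
python3 -m jog '[[0,0,0,0,0,0.1485,60],[0,0,0,0,0,0.1485,60],[0,0,0,0,0,0,60],[0,0,0,0,0,0,60]]'
python3 - <<'E'
from h import *
np.set_printoptions(precision=4,suppress=True)
o=get_obs();R=o['eef_rot'];print(o['joint_positions'],np.degrees(np.arctan2(R[1,1],R[0,1])),R.T@(np.array([543,209.5,18])-o['tool_pos']))
E
```

```text
t: 19.55
tool_pos: [516.2, -17.8, 229.1]
eef_rot: [[0.113, 0.994, 0.0], [0.994, -0.113, 0.001], [0.001, 0.0, -1.0]]
ft_force: [-0.7, 0.2, -0.2]
grip_width: 51.0
t: 19.95
tool_pos: [516.2, -18.4, 229.1]
eef_rot: [[0.39, 0.921, 0.0], [0.921, -0.39, 0.0], [0.0, -0.0, -1.0]]
ft_force: [0.0, 0.2, 0.3]
grip_width: 51.1
[ 0.1869  0.3447 -0.3427  2.0354  0.1608  0.7865 -0.6514] -22.938636937111784 [220.281  -64.1131 211.1197]
```

```bash
python3 -m jog '[[0.044,-0.0128,0,0,0,0.006,60],[0.044,-0.0128,0,0,0,0,60],[0.044,-0.0128,0,0,0,0,60],[0.044,-0.0128,0,0,0,0,60],[0.044,-0.0128,0,0,0,0,60],[0,0,0,0,0,0,60],[0,0,0,0,0,0,60]]'
python3 -m jog '[[0,0,0.045,0,0,0,60],[0,0,0.045,0,0,0,60],[0,0,0.045,0,0,0,60],[0,0,0.035,0,0,0,60],[0,0,0.025,0,0,0,60],[0,0,0.016,0,0,0,60],[0,0,0,0,0,0,60],[0,0,0,0,0,0,60]]'
```

```text
t: 20.65
tool_pos: [545.0, 208.9, 228.7]
eef_rot: [[0.396, 0.918, -0.001], [0.918, -0.396, 0.0], [-0.0, -0.001, -1.0]]
ft_force: [-0.7, -1.0, 0.3]
grip_width: 51.4
t: 21.45
tool_pos: [545.7, 206.3, 18.3]
eef_rot: [[0.401, 0.916, -0.0], [0.916, -0.401, -0.0], [-0.001, -0.0, -1.0]]
ft_force: [-0.2, -0.2, 0.6]
grip_width: 51.0
```

```bash
python3 -m jog '[[0.002,-0.003,0.005,0,0,0,60],[0,0,0,0,0,0,60],[0,0,0,0,0,0,60]]'
python3 -m jog '[[0,0,0,0,0,0,0],[0,0,0,0,0,0,0],[0,0,0,0,0,0,0],[0,0,0,0,0,0,0],[0,0,0,0,0,0,0],[0,0,0,0,0,0,0]]' 60
```

```text
t: 21.75
tool_pos: [543.8, 210.6, 13.7]
eef_rot: [[0.401, 0.916, 0.001], [0.916, -0.401, 0.0], [0.001, 0.001, -1.0]]
ft_force: [-0.4, -0.4, -0.1]
grip_width: 51.2
t: 22.35
tool_pos: [543.7, 210.4, 13.5]
eef_rot: [[0.401, 0.916, 0.0], [0.916, -0.401, 0.0], [0.0, 0.0, -1.0]]
ft_force: [-1.0, -0.7, 4.9]
grip_width: 12.2
```

```bash
python3 -m jog '[[0,0,-0.01,0,0,0,0],[0,0,-0.015,0,0,0,0],[0,0,-0.025,0,0,0,0],[0,0,-0.035,0,0,0,0],[0,0,-0.035,0,0,0,0],[0,0,-0.035,0,0,0,0],[0,0,-0.035,0,0,0,0],[0,0,-0.03,0,0,0,0]]'
python3 -m jog '[[0,0,0,0,0,0,0],[0,0,0,0,0,0,0]]'
python3 - <<'E'
from h import *
np.set_printoptions(precision=4,suppress=True)
o=get_obs();R=o['eef_rot'];print(o['ft_force'],o['wrist_torque'],R.T@(np.array([495.4,-256,233])-o['tool_pos']))
E
```

```text
t: 23.15
tool_pos: [543.1, 210.1, 235.2]
eef_rot: [[0.401, 0.916, 0.0], [0.916, -0.401, 0.0], [0.0, 0.0, -1.0]]
ft_force: [0.4, 0.3, -4.0]
grip_width: 12.6
t: 23.35
tool_pos: [543.2, 210.0, 233.2]
eef_rot: [[0.402, 0.916, 0.0], [0.916, -0.402, -0.0], [-0.0, 0.0, -1.0]]
ft_force: [-0.3, -0.7, -3.6]
grip_width: 12.5
[-0.2511 -0.7326 -3.6263] [-0.0252  0.0353  0.0602] [-445.9401  143.3019    0.2879]
```

```bash
python3 -m jog '[[-0.015,0.005,0,0,0,0,0],[-0.032,0.0103,0,0,0,0,0],[-0.032,0.0103,0,0,0,0,0],[-0.032,0.0103,0,0,0,0,0],[-0.032,0.0103,0,0,0,0,0],[-0.032,0.0103,0,0,0,0,0],[-0.032,0.0103,0,0,0,0,0],[-0.032,0.0103,0,0,0,0,0]]'
python3 -m jog '[[-0.032,0.0103,0,0,0,0,0],[-0.032,0.0103,0,0,0,0,0],[-0.032,0.0103,0,0,0,0,0],[-0.032,0.0103,0,0,0,0,0],[-0.032,0.0103,0,0,0,0,0],[-0.032,0.0103,0,0,0,0,0],[-0.032,0.0103,0,0,0,0,0],[-0.015,0.005,0,0,0,0,0]]'
python3 -m jog '[[0,0,0,0,0,0.05,0],[0,0,0,0,0,0.11,0],[0,0,0,0,0,0.13,0],[0,0,0,0,0,0.13,0],[0,0,0,0,0,0.13,0],[0,0,0,0,0,0.11,0],[0,0,0,0,0,0.08,0],[0,0,0,0,0,0.04,0]]'
python3 -m jog '[[0,0,0,0,0,0,0],[0,0,0,0,0,0,0],[0,0,0,0,0,0,0]]'
python3 - <<'E'
from h import *
s=read_camera("scene");t=read_camera("top")
cv2.imwrite('pics/s8.png',s[:,:,::-1]);cv2.imwrite('pics/t8.png',t[:,:,::-1])
a=cv2.resize(t[170:300,325:455,::-1],None,fx=3,fy=3,interpolation=cv2.INTER_CUBIC);b=cv2.resize(s[90:220,225:355,::-1],None,fx=3,fy=3,interpolation=cv2.INTER_CUBIC)
cv2.imwrite('pics/g8.png',np.hstack([a,b]))
E
```

```text
t: 24.15
tool_pos: [516.4, -41.8, 231.4]
eef_rot: [[0.402, 0.916, -0.004], [0.916, -0.402, -0.0], [-0.002, -0.003, -1.0]]
ft_force: [1.1, 0.5, -3.9]
grip_width: 11.9
t: 24.95
tool_pos: [490.2, -293.2, 231.1]
eef_rot: [[0.405, 0.914, -0.004], [0.914, -0.405, 0.0], [-0.001, -0.004, -1.0]]
ft_force: [0.1, 0.3, -4.9]
grip_width: 12.2
t: 25.75
tool_pos: [491.7, -288.8, 231.6]
eef_rot: [[0.93, 0.366, -0.003], [0.366, -0.93, 0.001], [-0.002, -0.002, -1.0]]
ft_force: [-0.4, -0.1, -4.5]
grip_width: 12.1
t: 26.05
tool_pos: [492.6, -289.2, 232.5]
eef_rot: [[0.929, 0.37, -0.001], [0.37, -0.929, 0.0], [-0.001, -0.001, -1.0]]
ft_force: [0.3, 0.1, -5.2]
grip_width: 13.0
```

View pics/g8.png

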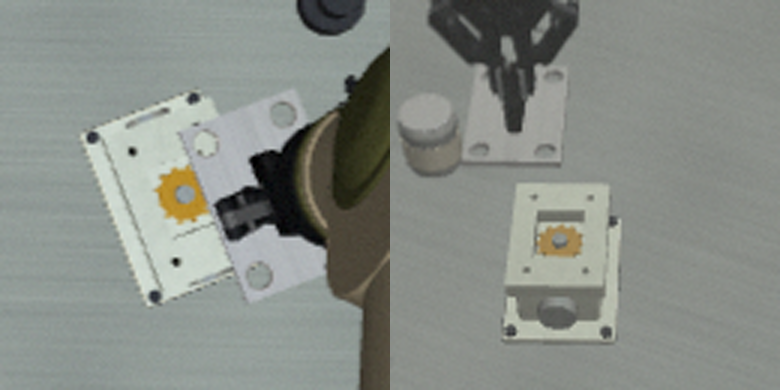

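```bash
python3 - <<'E'
from h import *
np.set_printoptions(precision=1,suppress=True)
T=lambda x,y:(325-.33+x/3,170-.33+y/3);S=lambda x,y:(225-.33+(x-390)/3,90-.33+y/3)
# hole ids by plate (x,y) signs in tool-ish axes: far-left etc
t={'a':T(284,112),'b':T(205,145),'c':T(258,275)};s={'b':S(545,149),'a':S(480,149),'c':S(553,75)}
o=get_obs();X=o['tool_pos'];R=o['eef_rot'];print(X)
for k in 'abc': print(k,'tri',tri(s[k],t[k]),onz('top',t[k],231),onz('scene',s[k],231))
for nm,f in(('top',lambda k:onz('top',t[k],231)),('scene',lambda k:onz('scene',s[k],231)),('tri',lambda k:tri(s[k],t[k]))):
    P={k:f(k) for k in'abc'};c=(P['a']+P['c'])/2;d=P['b']-P['c'];e=P['a']-P['b']
    print(nm,'centre',c,'long deg',np.degrees(np.arctan2(d[1],d[0])),'short',np.degrees(np.arctan2(e[1],e[0]))+90,np.linalg.norm(d),np.linalg.norm(e),'rel tcp',c-X)
E
```

```text
[ 492.8 -289.3  232.8]
a tri [ 549.2 -298.6  234.1] [ 550.1 -300.9  231. ] [ 546.5 -298.8  231. ]
b tri [ 524.9 -243.4  232.8] [ 525.1 -243.8  231. ] [ 523.3 -244.3  231. ]
c tri [ 433.8 -279.9  234.6] [ 433.8 -280.9  231. ] [ 430.2 -281.7  231. ]
top centre [ 491.9 -290.9  231. ] long deg 22.095464934324422 short 23.66625982211241 98.56554638741578 62.363866987659954 rel tcp [-0.8 -1.6 -1.8]
scene centre [ 488.4 -290.2  231. ] long deg 21.911843725426326 short 23.008927007381388 100.32861954784299 59.19115763224173 rel tcp [-4.4 -1.  -1.8]
tri centre [ 491.5 -289.2  234.3] long deg 21.81991423402922 short 23.77479906445059 98.13306896245423 60.30277894581434 rel tcp [-1.3  0.1  1.5]
```

```bash
python3 -m jog '[[0.008,-0.015,0,0,0,0,0],[0.008,-0.0147,0,0,0,0,0],[0,0,0.02,0,0,0,0],[0,0,0.02,0,0,0,0],[0,0,0.02,0,0,0,0],[0,0,0.02,0,0,0,0],[0,0,0.02,0,0,0,0],[0,0,0,0,0,0,0]]'
python3 -m jog '[[0,0,0,0,0,0,0],[0,0,0.01,0,0,0,0],[0,0,0.01,0,0,0,0],[0,0,0,0,0,0,0],[0,0,0,0,0,0,0],[0,0,0,0,0,0,0]]'
```

```text
t: 26.95
tool_pos: [495.6, -255.2, 130.9]
eef_rot: [[0.929, 0.369, -0.004], [0.369, -0.929, 0.002], [-0.003, -0.003, -1.0]]
ft_force: [0.4, 0.8, -5.1]
grip_width: 12.5
t: 27.55
tool_pos: [497.1, -255.9, 113.3]
eef_rot: [[0.929, 0.369, 0.0], [0.369, -0.929, -0.0], [0.0, 0.0, -1.0]]
ft_force: [0.3, 1.0, -3.0]
grip_width: 12.4
```

```bash
python3 -m jog '[[0,0,0.006,0,0,0,0],[0,0,0.006,0,0,0,0],[0,0,0,0,0,0,0],[0,0,0,0,0,0,0],[0,0,0,0,0,0,0],[0,0,0,0,0,0,0]]'
python3 - <<'E'
from h import *
s=read_camera("scene");t=read_camera("top")
cv2.imwrite('pics/s9.png',s[:,:,::-1]);cv2.imwrite('pics/t9.png',t[:,:,::-1])
a=cv2.resize(t[190:280,340:430,::-1],None,fx=4,fy=4,interpolation=cv2.INTER_CUBIC);b=cv2.resize(s[130:220,240:330,::-1],None,fx=4,fy=4,interpolation=cv2.INTER_CUBIC)
c=cv2.resize(s[150:280,360:500,::-1],(250,232))
im=np.zeros((592,720,3),np.uint8);im[:360]=np.hstack([a,b]);im[360:,:250]=c
cv2.imwrite('pics/g9.png',im)
E
```

```text
t: 28.15
tool_pos: [497.0, -255.9, 101.2]
eef_rot: [[0.93, 0.369, 0.0], [0.369, -0.93, -0.0], [0.0, 0.0, -1.0]]
ft_force: [-0.3, 0.4, -4.3]
grip_width: 12.7
```

View pics/g9.png

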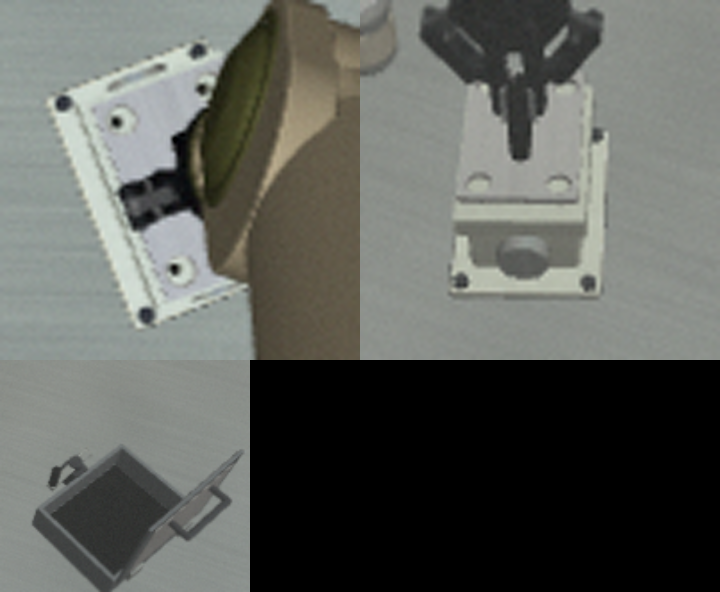

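```bash
python3 - <<'E'
from h import *
np.set_printoptions(precision=1,suppress=True)
T=lambda x,y:(340-.375+x/4,190-.375+y/4);S=lambda x,y:(240-.375+(x-360)/4,130-.375+y/4)
tt=[(117,123),(175,268)]
I=cv2.imread('pics/t9.png');g=cv2.resize(I[190:280,340:430],None,fx=4,fy=4,interpolation=cv2.INTER_CUBIC).astype(int)
sat=g.max(2)-g[:,:,2]  # plate is bluish, housing greenish-white
for (x,y),w in zip([(122,122),(182,268)],tt):
    p=g[y-22:y+22,x-22:x+22]
    blue=(p[:,:,0]-p[:,:,1])  # b-g: plate>0
    m=(blue<np.median(blue)-5) if 0 else (blue<3)
    n,l,st,ce=cv2.connectedComponentsWithStats(m.astype(np.uint8));i=1+np.argmax(st[1:,4]);c=ce[i]+[x-22,y-22]
    d=(p.sum(2)<p.sum(2).min()+90);ys,xs=np.nonzero(d);q=np.array([xs.mean()+x-22,ys.mean()+y-22])
    print('plate hole px',c,st[i],'tapped px',q)
    for name,h in(('pick',(x,y)),('mask',c)):
        A=onz('top',T(*h),100.5);B=onz('top',T(*q),80);print(name,A,B,'err',(A-B)[:2])
for h in[(479,184),(559,184)]: print('scene plate hole',onz('scene',S(*h),100.5))
E
```

```text
plate hole px [121.1 119.8] [  3   2  36  35 937] tapped px [115.6 121.6]
pick [ 529.1 -211.1  100.5] [ 530.8 -209.6   80. ] err [-1.7 -1.5]
mask [ 530.5 -210.6  100.5] [ 530.8 -209.6   80. ] err [-0.3 -0.9]
plate hole px [180.8 270.8] [  4   8  34  35 925] tapped px [174.  268.2]
pick [ 439.4 -248.6  100.5] [ 438.7 -247.    80. ] err [ 0.7 -1.6]
mask [ 437.7 -247.9  100.5] [ 438.7 -247.    80. ] err [-1.  -0.9]
scene plate hole [ 553.8 -263.9  100.5]
scene plate hole [ 530.4 -208.9  100.5]
```

```bash
python3 -c "
from station import *
o=get_obs();print(o['t'],o['tool_pos'],o['ft_force'],o['grip_width'],abs(o['qvel']).max());print(sign_off())"
```

```text
28.25 [ 496.98867134 -255.85275461  101.1997611 ] [-0.02947227 -0.9113947  -4.09449588] 12.036293706000434 0.0010739460313354686
the job is handed in; nothing more can be done
None
```

The job is handed in at 28.3 s, well inside the 64 s limit. The plate is held still and level over the housing. The latch is swung aside to about 1.67 rad. The lid stands open at roughly 1.5 rad, an estimate from where the hand stopped; the pictures show it about upright. No verdict was reported.

**Last checks**
- **Hole alignment:** in the top view two plate holes lay about 1 mm from their tapped holes, about 2 mm at worst from hand-picked pixels. In the scene view two holes lay within about 1 mm. Each view covered two holes.
- **Height:** the underside is about 15 mm above the housing face. That comes from the grasp height (94.5 mm above the table) and the two-view check (about 96.5 mm).
- **Grip:** the finger opening reads 12 mm on the 14 mm rib. The wrist carries about 4 N, close to the plate's weight, so nothing else is touching it.

**What went wrong or disagreed**
- **Lid handle:** two grasps missed or slipped because the closed fingertips looked about 9 mm higher than the reported tool point. A deeper third grasp held.
- **Lid binding:** the hand bound at about 1 rad, with 28 N at the wrist. I let go there and pushed the lid up from inside instead.
- **Plate orientation:** it lay with its long axis along the case's x, not y as the text says. I followed the pictures.
- **Overshoot:** I overshot the housing by about 33 mm in the air and corrected it before lowering.

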